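# Stand the grease pot in the tray and unscrew its cap

## Task

Stand the square grease pot, with its cap still on, upright in the one empty cell of the divided tray (the cell with the rubber pad), right down on the pad, so that the tray keeps it from turning. Then unscrew its tight cap anticlockwise and, once the threads let go, raise it level and finish while holding it in the gripper just above the open pot: its lower edge clear above the mouth, but by no more than about 5 cm. Leave the pot standing in its cell, and leave everything else on the bench where it is.

Things in the scene. Friction and masses are not known exactly. Their poses are not given: they have to be found in the camera images.
- pot_mid (a point): Grease pot: white plastic, square body 64 x 64 mm, 64 mm tall, paper band, round white screw cap on top; 98 mm tall with cap; 0.35 to 0.75 kg. This point is the centre of the square body, 32 mm above its underside. x and y square to its faces, z up. It stands loose on the bench; turn the cap there and the pot just turns along. It may be carried by its cap.
- pot_rim (a point): Centre of the mouth of the pot's neck, on the pot's axis, 90 mm above its underside; hidden under the cap while that is on. Same axes as the pot. The neck is 38 mm across (49 mm over the threads); the flat shoulder of the square body is 26 mm below this point. A rubber seal in the mouth stands 3 mm above it, 6 mm with the cap off.
- cap_mid (a point): The pot's round screw cap: 58 mm across, 26 mm tall, 40 g. Point: its centre, 13 mm above its lower edge; z up. Screwed on, it is 5 mm below pot_rim, lower edge 8 mm above the shoulder. Comes free after 40-55 deg anticlockwise (from above) relative to the pot, 60 deg more does no harm; 0.2-0.4 N m. It stays level in height while turning; once free a seal lifts it 3 mm. Clockwise: a stop.
- pad_top (a point): Centre of the top of the thin black rubber pad, 62 x 62 x 2 mm, in the one empty cell of the tray (an end or the middle one); 7 mm above the bench. The pot's target: its underside then stands at this height. x and y axes lie along the cell's walls; the row of cells runs along y.
- tray: Green steel tray, screwed down, 80 mm (its x) x 230 mm (its y) x 28 mm tall, walls and floor 5 mm, two dividers 25 mm tall: three cells in a row along y, each 70 x 70 mm inside, 75 mm centre to centre. Origin at the centre of its underside. A pot in a cell has 3 mm play each side and can turn only about 6 degrees either way.
- tin_a_mid (a point): Round metal tin, 59 mm in diameter and 50 mm tall, standing loose in another cell of the tray, to be left there. This point is its centre.
- tin_b_mid (a point): Round metal tin, 59 mm in diameter and 40 mm tall, standing loose in another cell of the tray, to be left there. This point is its centre.
- caliper: Cast brake caliper, about 120 x 160 x 66 mm, lying on the bench; leave alone. Origin at the middle of its underside.
- disc: Brake disc, 230 mm in diameter, 34 mm tall at the hub, lying flat; leave alone. Origin at the centre of its underside.
- tub: Round white plastic tub, 77 mm in diameter, 66 mm tall; leave alone. Origin at the centre of its underside.
- piston: Steel caliper piston, 44 mm in diameter, 47 mm tall, standing; leave alone. Origin at the centre of its underside.
- wrench: Steel wrench, 170 mm long, lying; leave alone. Origin near its middle.
- driver: Screwdriver with black handle, 180 mm long, lying; leave alone. Origin near its middle.
- dish: Small round steel dish, 90 mm in diameter, 30 mm tall; leave alone. Origin at the centre of its underside.
Things that resemble listed ones, but are neither listed nor needed, are in the scene too. What is shaped like the part that bears pot_mid but green or red is not meant.

How it is judged:
On the way, in this order (a step that is already met when the one before it is completed fails the run):
1. the pot stands upright on the pad in the empty cell, its cap still screwed on (horizontal distance between pot_mid and pad_top below 0.009 m and z of pot_mid in the frame of pad_top below 0.036 m and angle between pot_mid's own z axis and vertical below 0.1 rad and z of cap_mid in the frame of pot_rim below -0.0035 m), for 0.2 s.
2. the cap is off its threads and clear of the pot, the pot still standing in its cell (horizontal distance between pot_mid and pad_top below 0.009 m and z of pot_mid in the frame of pad_top below 0.036 m and angle between pot_mid's own z axis and vertical below 0.1 rad and z of cap_mid in the frame of pot_rim above 0.016 m), for 0.1 s.
At the end, for the whole second after the job is handed in: Pot upright (6 deg) on the pad in the empty cell, within 9 mm of its centre. Cap held still by the fingers, level within 11 deg, within 25 mm of the pot's axis, lower edge 3 to 57 mm above the mouth, not touching the pot. Tins within 25 mm, other things within 30 mm of their starts (all of step 2 and z of cap_mid in the frame of pot_rim below 0.07 m and horizontal distance between cap_mid and pot_rim below 0.025 m and angle between cap_mid's own z axis and vertical below 0.2 rad and contact force between cap and the fingers above 2 N and contact force between cap and pot below 0.1 N and linear speed of cap below 0.02 m/s and distance of each of tin_a_mid, tin_b_mid from where it was at the start of the episode below 0.025 m and distance of each of caliper, disc, tub, piston, wrench, driver, dish from where it was at the start of the episode below 0.03 m); the arm keeps its last pose, push and grip.
It fails at once if a tin in the tray was moved out of its place (distance of any of tin_a_mid, tin_b_mid from where it was at the start of the episode above 0.025 m).
It fails at once if a bystander on the bench was moved (distance of any of caliper, disc, tub, piston, wrench, driver, dish from where it was at the start of the episode above 0.03 m).
It fails at once if the pot was tipped over (angle between pot_mid's own z axis and vertical above 0.7 rad).
It also fails if it takes over 42 s, if anything falls off the work surface, if the arm or the gripper's body presses on something with over 40 N, if the wrist force passes 120 N, or if a joint passes its speed limit or range.

## Robot

A 6-joint arm with a two-finger parallel gripper is mounted at the origin on the work surface. World frame = base frame: x ahead of the robot, y to its left, z up, the work surface at z = 0. Lengths are in m, angles in rad, forces in N, time in s.
With the tool pointing down it reaches from about 0.375 to 0.9 m from the base axis. Payload 3.1 kg.
Tool frame: the origin (TCP) lies midway between the tips of the shut fingers; the grasp point (between the pads) lies 19 mm behind it; x points along the fingers, z is the direction in which the jaws open and shut, and the axes are right-handed (so a half turn about x gives the same grasp; the last joint's range is limited). The gripper opens to 85 mm and grips with 20 to 120 N. Pads are 22 mm wide; open, the fingers measure 114 mm over their backs; the gripper's body (76 mm by 85 mm) begins 54 mm behind the grasp point. The pads swing forward as they close: fully open they stand 13 mm farther back than shut.
Start: joints at [-1.363, 0.527, 1.433, -0, 1.181, -0.178], TCP at [0.235, -0.579, 0.231] pointing down, gripper open.
Joint ranges: [-3.08, 3.08], [-0.75, 2.2], [0.22, 2.44], [-1.43, 4.57], [0, 2.65], [-2.85, 2.85]. Speed limits (rad/s): [2.79, 2.79, 3.14, 3.14, 3.14, 3.14].

## Interface

Orientations are given as a unit quaternion [x, y, z, w].
In Python, from station import telemetry, optics, manip gives the robot as it stands.
- The arm moves only by the tool step_arm, never from a script. Its argument "commands" is a list of rows, each a list of 4 numbers: the shift along the tool's x, y, z in m, then the turn about the tool's x in rad. A call has 1 to 8 rows; each row is the pose to reach, as a shift and turn from the pose measured when the call began, along the tool's axes at that moment; what a row does not reach only later rows make up. A row lasts 1/12 s, in which the tool goes at most 41.7 mm and 7.16 degrees, less where a joint would pass 70% of its speed; a pose out of reach is approached as far as the arm can. A call with a gripper value outside its range is refused whole. "jaw" is the finger opening in m, from 0 to 0.0854, set as the call begins (left out, the last holds). The fingers move at their own pace and stop on an object; "grip_force" is the grip in N (left out, the last holds). Time passes only in rows, so rows that repeat a pose let the fingers close. It gives the time, the measured TCP pose, the force and the opening at its end, in the units of the state.
- telemetry.sense(): the state, without advancing time (a new reading comes with each control period).
- optics.snapshot(name): name is "side" or "top" or "wrist"; returns the picture (400x640x3 uint8, red, green, blue); there is no depth.
- optics.camera_params(name): a dict with "mtx" (3x3 intrinsics, pixels), "origin" and "attitude" of the camera in the world. Camera axes: x right, y down, z forward; pixel columns grow to the right and rows downward; lengths in m; the calibration is good to about 2 mm. The wrist camera is an equidistant fisheye: a pixel r from the principal point sees the ray r / f radians off the axis. A picture is of the moment at which its call begins: read the wrist's pose just before it. camera_params takes no time and is no camera call; for the wrist camera it gives the pose at the moment of the call.
- manip.sign_off(): hands the job in, once; it reports no verdict.
The state is a dict: "t": time; "q": joint angles; "qd": joint speeds; "tau": joint torques, N m; "tcp_pos": TCP position; "tool_rot": TCP orientation; "force": force on the tool from outside, world axes, zero at the start; "ft_torque": the same for the moment, N m; "finger_gap": opening from 0.0 (shut) to 1.0 (fully open).
Only numpy, scipy, OpenCV 4.12 (cv2) and the standard library are available. Lean on these libraries where they do the work, as an engineer would, in place of code of your own. Each camera call takes 0.05 s, during which the arm holds its last target.

## Working session

There is one attempt and no reset: what is moved stays moved. The work goes in short steps, Python scripts to look and compute and a tool call to move; the robot and the scene stay as the last step left them, time stands still between calls to the robot, and variables do not carry over. Pictures are saved under pics/ and viewed, and the job is handed in when it is done.

Besides the shell and the picture viewer there is one more tool, called after "Request:" as name(argument=value, ...), one argument or row to a line, values as JSON. step_arm: Moves the arm, as the interface text tells. Its arguments: {"type":"object","properties":{"commands":{"type":"array","items":{"type":"array","items":{"type":"number"}}},"jaw":{"type":"number"},"grip_force":{"type":"number"}},"required":["commands"]}

```bash
mkdir -p pics; ls; python3 - <<'E'
from station import telemetry, optics
import cv2
print(telemetry.sense())
for n in("side","top","wrist"):
    p=optics.camera_params(n);print(n,p)
    cv2.imwrite(f"pics/{n}0.png",optics.snapshot(n)[:,:,::-1])
E
```

```text
pics
{'t': 0.0, 'q': array([-1.36349463e+00,  5.28475731e-01,  1.43390023e+00,  2.33265331e-05,
        1.18138989e+00, -1.78531598e-01]), 'qd': array([-8.09826555e-04, -1.66714563e-03,  1.26871875e-04, -1.41316354e-04,
        2.15769967e-05, -2.33037695e-04]), 'tau': array([-1.91090080e-04, -4.42351842e+01, -1.78026152e+01, -1.09543685e-04,
        8.41391244e-03, -1.22184673e-06]), 'tcp_pos': array([ 0.23507332, -0.57833973,  0.2303284 ]), 'tool_rot': array([ 0.39540675,  0.58712938, -0.39432496,  0.5860379 ]), 'force': array([ 0.26005065, -0.33986972,  0.13634412]), 'ft_torque': array([ 0.04461374,  0.01120104, -0.01473946]), 'finger_gap': 1.0013132704170562}
side {'mtx': array([[387.57972605,   0.        , 316.57700964],
       [  0.        , 387.57972605, 202.47180141],
       [  0.        ,   0.        ,   1.        ]]), 'origin': array([0.34481261, 0.74760036, 0.82937587]), 'attitude': array([-0.11233558,  0.91340266, -0.38693282,  0.05795939])}
top {'mtx': array([[377.22128384,   0.        , 318.69573955],
       [  0.        , 377.22128384, 200.82200237],
       [  0.        ,   0.        ,   1.        ]]), 'origin': array([0.47341693, 0.01467741, 0.98459365]), 'attitude': array([-0.70338115,  0.70833236, -0.04769192,  0.03529445])}
wrist {'mtx': array([[309.70691629,   0.        , 321.55450644],
       [  0.        , 309.70691629, 197.01875586],
       [  0.        ,   0.        ,   1.        ]]), 'origin': array([ 0.30599613, -0.55048603,  0.3726214 ]), 'attitude': array([ 0.8196838 , -0.55214774, -0.0858488 ,  0.12602114])}
```

View pics/top0.png

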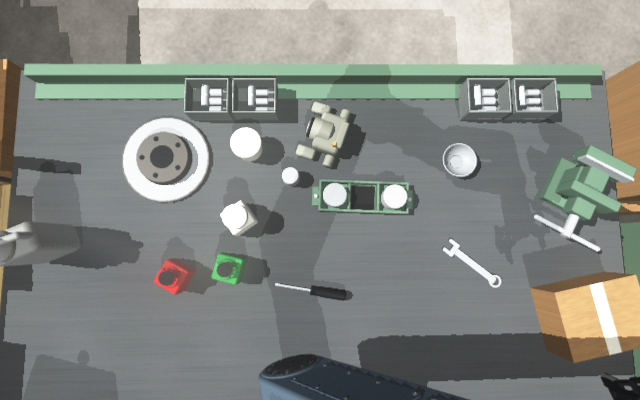

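View pics/side0.png

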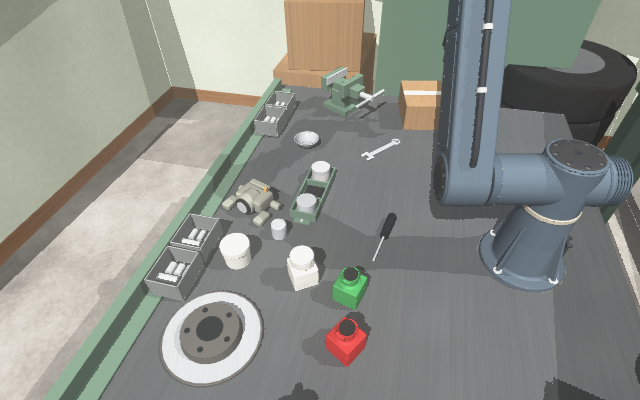

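View pics/wrist0.png

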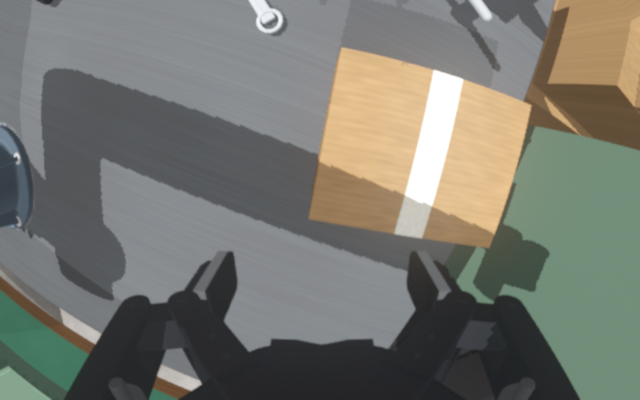

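The top view shows the white pot at about (238,217). The middle cell at about (364,197) is empty, with a tin in each end cell at (335,195) and (395,197). I'll zoom in to measure.

```bash
cat > h.py <<'E'
import numpy as np, cv2
from scipy.spatial.transform import Rotation as R
from station import telemetry, optics, manip
def ray(n,u,v,p=None):
    p=p or optics.camera_params(n);K=p["mtx"];x=(u-K[0,2])/K[0,0];y=(v-K[1,2])/K[1,1]
    if n=="wrist":
        r=np.hypot(x,y);d=np.array([np.sin(r)*x/r,np.sin(r)*y/r,np.cos(r)])
    else: d=np.array([x,y,1.])
    return p["origin"],R.from_quat(p["attitude"]).apply(d)
def at(n,u,v,z,p=None):
    o,d=ray(n,u,v,p);return o+d*(z-o[2])/d[2]
def proj(n,P,p=None):
    p=p or optics.camera_params(n);K=p["mtx"]
    c=R.from_quat(p["attitude"]).inv().apply(np.atleast_2d(P)-p["origin"])
    if n=="wrist":
        rho=np.hypot(c[:,0],c[:,1]);th=np.arctan2(rho,c[:,2]);q=c[:,:2]/rho[:,None]*th[:,None]
    else: q=c[:,:2]/c[:,2:]
    return q*K[0,0]+K[:2,2]
E
python3 - <<'E'
import cv2
a=cv2.imread("pics/top0.png");b=cv2.imread("pics/side0.png")
c=lambda i,x,y,w,h,s:cv2.resize(i[y:y+h,x:x+w],None,fx=s,fy=s,interpolation=cv2.INTER_CUBIC)
cv2.imwrite("pics/z1.png",c(a,210,185,60,60,8));cv2.imwrite("pics/z2.png",c(a,305,170,115,55,6.5))
cv2.imwrite("pics/z3.png",c(b,275,235,60,60,8));cv2.imwrite("pics/z4.png",c(b,280,155,70,75,7))
E
```

```text
(no output)
```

View pics/z1.png

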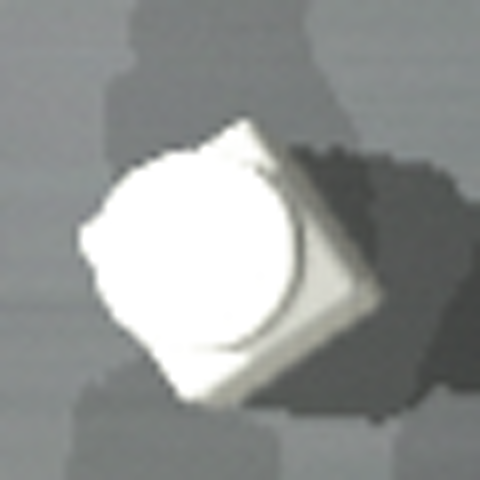

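View pics/z2.png

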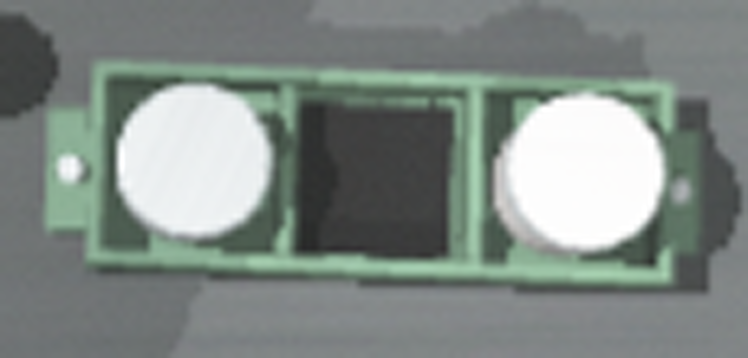

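View pics/z3.png

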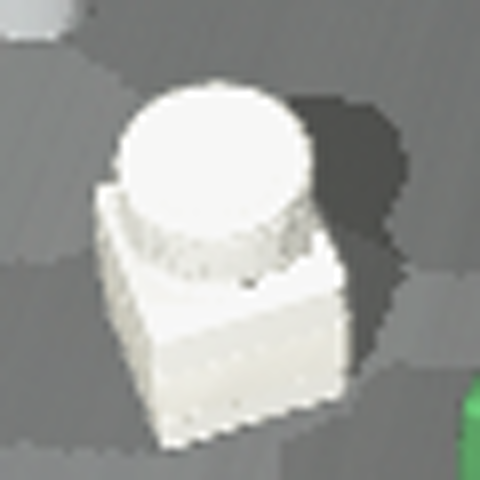

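View pics/z4.png

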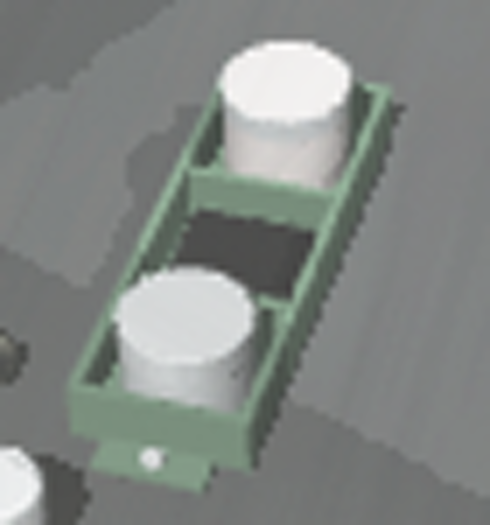

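```bash
python3 - <<'E'
from h import *
np.set_printoptions(precision=4,suppress=True)
f=lambda z,s,o:[o[0]+z[0]/s-.44,o[1]+z[1]/s-.44]
def pr(l,n,pts,s,o,z):
    P=np.array([at(n,*f(p,s,o),z) for p in pts]);print(l);print(P);return P
a=pr("cap top",'top',[(197,252)],8,(210,185),.098)
a=pr("cap side",'side',[(215,157)],8,(275,235),.098)
P=pr("shoulder top TLBR",'top',[(245,118),(80,237),(190,400),(352,283)],8,(210,185),.064);print(P.mean(0),np.linalg.norm(np.roll(P,1,0)-P,axis=1))
for i in range(4):d=np.roll(P,-1,0)[i]-P[i];print(np.degrees(np.arctan2(d[1],d[0])))
S=pr("shoulder side L F R",'side',[(97,187),(155,340),(345,275)],8,(275,235),.064)
print((S[0]+S[2])/2,[np.degrees(np.arctan2(*(S[i+1]-S[i])[[1,0]])) for i in(0,1)],np.linalg.norm(np.diff(S,axis=0),axis=1))
T=pr("tray top",'top',[(95,63),(672,82),(672,283),(87,265)],6.5,(305,170),.028);print(T.mean(0),np.linalg.norm(np.roll(T,1,0)-T,axis=1))
for i in range(4):d=np.roll(T,-1,0)[i]-T[i];print(np.degrees(np.arctan2(d[1],d[0])))
U=pr("tray side farL? farR nearR nearL",'side',[(222,85),(392,88),(252,450-30),(72,385)],7,(280,155),.028);print(U.mean(0),np.linalg.norm(np.roll(U,1,0)-U,axis=1))
pr("pad top",'top',[(375,180)],6.5,(305,170),.007)
pr("tins top L50? R",'top',[(195,160),(587,170)],6.5,(305,170),.05)
s=telemetry.sense();print(R.from_quat(s['tool_rot']).as_matrix())
E
```

```text
cap top
[[0.5431 0.1973 0.098 ]]
cap side
[[0.5387 0.1971 0.098 ]]
shoulder top TLBR
[[0.5869 0.1904 0.064 ]
 [0.5506 0.2399 0.064 ]
 [0.5009 0.2056 0.064 ]
 [0.536  0.1571 0.064 ]]
[0.5436 0.1983 0.064 ] [0.0607 0.0613 0.0604 0.0599]
126.20102263189582
-145.4120528990491
-54.07471872113317
33.23370109700012
shoulder side L F R
[[0.5801 0.1915 0.064 ]
 [0.546  0.2419 0.064 ]
 [0.497  0.2057 0.064 ]]
[0.5386 0.1986 0.064 ] [np.float64(124.10528760655063), np.float64(-143.50873600833307)] [0.0608 0.0609]
tray top
[[ 0.6421 -0.0043  0.028 ]
 [ 0.6333 -0.2332  0.028 ]
 [ 0.5533 -0.2303  0.028 ]
 [ 0.5619 -0.0005  0.028 ]]
[ 0.5976 -0.1171  0.028 ] [0.0803 0.2291 0.08   0.23  ]
-92.19859980223454
177.9450908423835
87.86191458056331
-2.705283031958355
tray side farL? farR nearR nearL
[[ 0.627  -0.2142  0.028 ]
 [ 0.5486 -0.2302  0.028 ]
 [ 0.5578 -0.0044  0.028 ]
 [ 0.6363 -0.0067  0.028 ]]
[ 0.5924 -0.1139  0.028 ] [0.2078 0.08   0.226  0.0785]
pad top
[[ 0.5974 -0.1171  0.007 ]]
tins top L50? R
[[ 0.6001 -0.042   0.05  ]
 [ 0.5954 -0.1933  0.05  ]]
[[-0.0003  0.9265  0.3763]
 [ 0.0017  0.3763 -0.9265]
 [-1.      0.0003 -0.0017]]
```

Request:
step_arm(
  commands=[
    [0,0.576,-0.604,0],
    [0,0.576,-0.604,0],
    [0,0.576,-0.604,0],
    [0,0.576,-0.604,0],
    [0,0.576,-0.604,0],
    [0,0.576,-0.604,0],
    [0,0.576,-0.604,0],
    [0,0.576,-0.604,0],
  ],
  jaw=0.0854,
)

```text
t: 0.82
tcp_pos: [0.3577, -0.2669, 0.2314]
tool_rot: [0.396, 0.587, -0.395, 0.586]
force: [-0.2, -0.2, -0.3]
finger_gap: 0.999
```

Request:
step_arm(
  commands=[
    [0,0.345,-0.362,0],
    [0,0.345,-0.362,0],
    [0,0.345,-0.362,0],
    [0,0.345,-0.362,0],
    [0,0.345,-0.362,0],
    [0,0.345,-0.362,0],
    [0,0.345,-0.362,0],
    [0,0.345,-0.362,0],
  ],
)

```text
t: 1.48
tcp_pos: [0.4798, 0.0434, 0.232]
tool_rot: [0.396, 0.587, -0.395, 0.586]
force: [0.3, -0.7, -0.4]
finger_gap: 0.996
```

```bash
cat >> h.py <<'E'
def delta(tgt,yaw=None):
    s=telemetry.sense();M=R.from_quat(s['tool_rot']).as_matrix()
    psi=np.degrees(np.arctan2(M[1,2],M[0,2]))
    d=M.T@(np.array(tgt)-s['tcp_pos'])
    print('t',s['t'],'tcp',s['tcp_pos'].round(4),'jawyaw',psi.round(2),'axis',M[:,0].round(4),'q',s['q'].round(3),'F',s['force'].round(1),'gap',s['finger_gap'])
    print('delta tool',d.round(4), '' if yaw is None else 'turn %.3f'%np.radians(-(yaw-psi)))
E
python3 -c "
from h import *
delta([.541,.1977,.2])"
```

```text
t 1.4833 tcp [0.4798 0.0434 0.232 ] jawyaw -67.93 axis [-4.0e-04  1.8e-03 -1.0e+00] q [-0.143  0.335  1.782  0.002  1.026  1.041] F [ 0.3 -0.7 -0.4] gap 0.9961233243944202
delta tool [ 0.0322  0.1147 -0.12  ]
```

Request:
step_arm(
  commands=[
    [0.01,0.115,-0.12,0],
    [0.02,0.115,-0.12,0],
    [0.03,0.115,-0.12,0],
    [0.032,0.115,-0.12,0],
    [0.032,0.115,-0.12,0],
    [0.032,0.115,-0.12,0],
    [0.032,0.115,-0.12,0],
  ],
)

```text
t: 2.07
tcp_pos: [0.5405, 0.1976, 0.1997]
tool_rot: [0.394, 0.588, -0.395, 0.586]
force: [-1.0, 1.1, -0.4]
finger_gap: 1.002
```

```bash
python3 - <<'E'
from h import *
delta([.541,.1977,.2])
p=optics.camera_params("wrist");im=optics.snapshot("wrist")[:,:,::-1].copy()
import pickle;pickle.dump(p,open('w1.pkl','wb'))
cv2.imwrite("pics/w1.png",im)
a=np.radians(np.arange(0,360,10))
c=np.c_[.541+.029*np.cos(a),.1977+.029*np.sin(a),0*a+.098]
for u,v in proj("wrist",c,p):cv2.circle(im,(int(u*1),int(v)),1,(0,0,255),-1)
cv2.imwrite("pics/w1o.png",im)
E
```

```text
t 2.0667 tcp [0.5405 0.1976 0.1997] jawyaw -67.86 axis [-2.2e-03  8.0e-04 -1.0e+00] q [1.560e-01 5.000e-01 1.591e+00 1.000e-03 1.053e+00 1.340e+00] F [-1.   1.1 -0.4] gap 1.002166965515955
delta tool [-0.0003  0.0005  0.0001]
```

View pics/w1o.png

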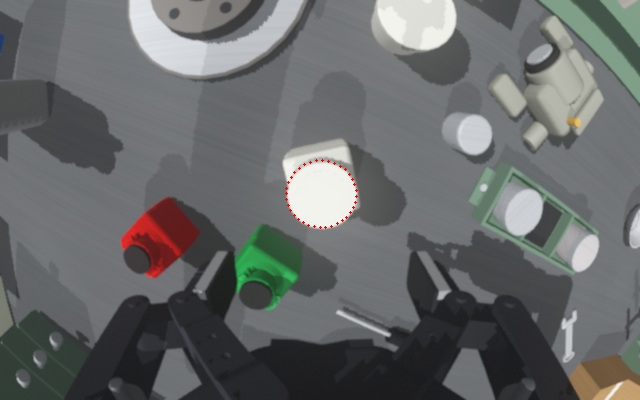

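The projected cap circle lands on the cap at (322,193), so the position is good to about 1 px. Going down now.

Request:
step_arm(
  commands=[
    [0.04,0,0,0],
    [0.08,0,0,0],
    [0.11,0,0,0],
    [0.133,0,0,0],
    [0.133,0,0,0],
    [0.133,0,0,0],
  ],
  jaw=0.0854,
)

```text
t: 2.62
tcp_pos: [0.5398, 0.1953, 0.067]
tool_rot: [0.395, 0.587, -0.396, 0.585]
force: [0.6, -0.9, 0.6]
finger_gap: 1.0
```

```bash
python3 - <<'E'
from h import *
delta([.541,.1977,.067])
cv2.imwrite("pics/w2.png",optics.snapshot("wrist")[:,:,::-1])
b=optics.snapshot("side")[:,:,::-1]
cv2.imwrite("pics/s2.png",cv2.resize(b[190:310,230:390],None,fx=5,fy=5,interpolation=cv2.INTER_CUBIC))
E
```

```text
t 2.6167 tcp [0.5398 0.1953 0.067 ] jawyaw -68.08 axis [-3.9e-03  4.0e-04 -1.0e+00] q [1.520e-01 6.950e-01 1.685e+00 1.000e-03 7.660e-01 1.339e+00] F [ 0.6 -0.9  0.6] gap 0.999917449689985
delta tool [-0.      0.002  -0.0018]
```

View pics/w2.png

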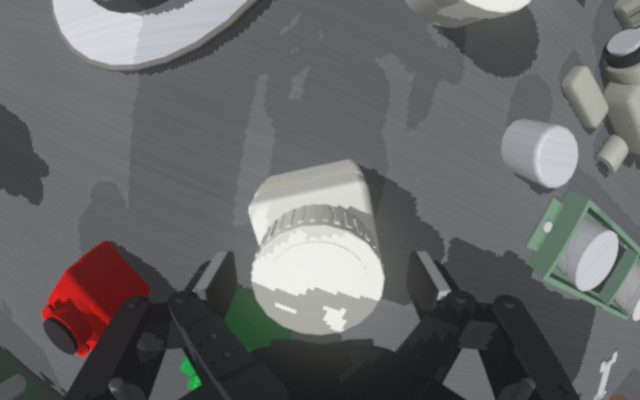

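View pics/s2.png

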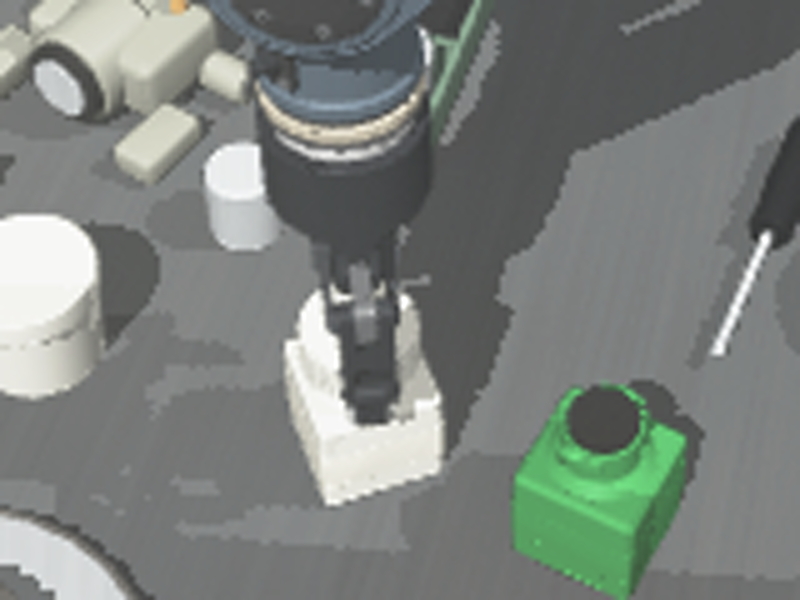

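The fingers straddle the cap. I'll take out the small offset and close.

Request:
step_arm(
  commands=[
    [0,0.002,-0.0018,0],
    [0,0.002,-0.0018,0],
    [0,0.002,-0.0018,0],
  ],
)

```text
t: 2.97
tcp_pos: [0.5442, 0.1989, 0.0708]
tool_rot: [0.397, 0.585, -0.394, 0.587]
force: [0.4, -0.6, 0.4]
finger_gap: 1.0
```

Request:
step_arm(
  commands=[
    [0,0,0,0],
    [0,0,0,0],
    [0,0,0,0],
    [0,0,0,0],
    [0,0,0,0],
    [0,0,0,0],
  ],
  jaw=0.03,
  grip_force=90,
)

```text
t: 3.47
tcp_pos: [0.5446, 0.1992, 0.0721]
tool_rot: [0.397, 0.585, -0.393, 0.588]
force: [-0.6, -0.5, 7.3]
finger_gap: 0.658
```

```bash
python3 - <<'E'
from h import *
delta([.541,.1977,.067])
cv2.imwrite("pics/w3.png",optics.snapshot("wrist")[:,:,::-1])
E
```

```text
t 3.4667 tcp [0.5446 0.1992 0.0721] jawyaw -68.0 axis [ 0.0064  0.0022 -1.    ] q [0.157 0.689 1.676 0.002 0.77  1.343] F [-0.6 -0.5  7.3] gap 0.6576659709323143
delta tool [ 0.0051 -0.0039  0.0001]
```

View pics/w3.png

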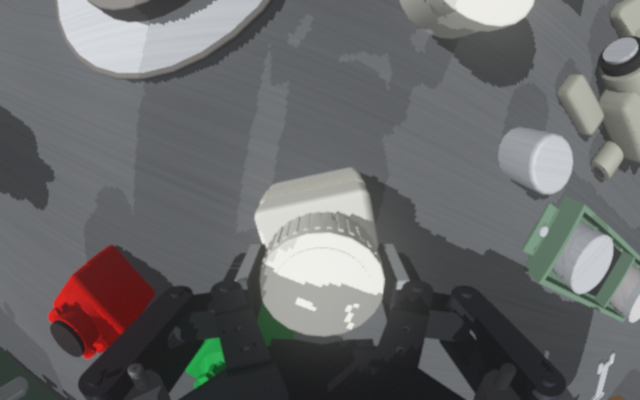

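Gripped: the gap is about 56 mm and the cap sits between the pads at (322,270). Lifting.

Request:
step_arm(
  commands=[
    [-0.02,0,0,0],
    [-0.05,0,0,0],
    [-0.08,0,0,0],
    [-0.11,0,0,0],
    [-0.11,0,0,0],
  ],
)

```text
t: 3.93
tcp_pos: [0.5469, 0.1997, 0.1869]
tool_rot: [0.4, 0.582, -0.391, 0.59]
force: [3.3, 0.4, -4.4]
finger_gap: 0.659
```

```bash
python3 - <<'E'
from h import *
delta([.599,-.1175,.182],-105.4)
b=optics.snapshot("side")[:,:,::-1]
cv2.imwrite("pics/s4.png",cv2.resize(b[150:310,210:410],None,fx=4,fy=3.75,interpolation=cv2.INTER_CUBIC))
E
```

```text
t 3.9333 tcp [0.5469 0.1997 0.1869] jawyaw -67.97 axis [ 0.0162  0.0039 -0.9999] q [0.158 0.519 1.6   0.002 1.007 1.343] F [ 3.3  0.4 -4.4] gap 0.6588575614111609
delta tool [ 0.0045 -0.0707  0.3136] turn 0.653
```

View pics/s4.png

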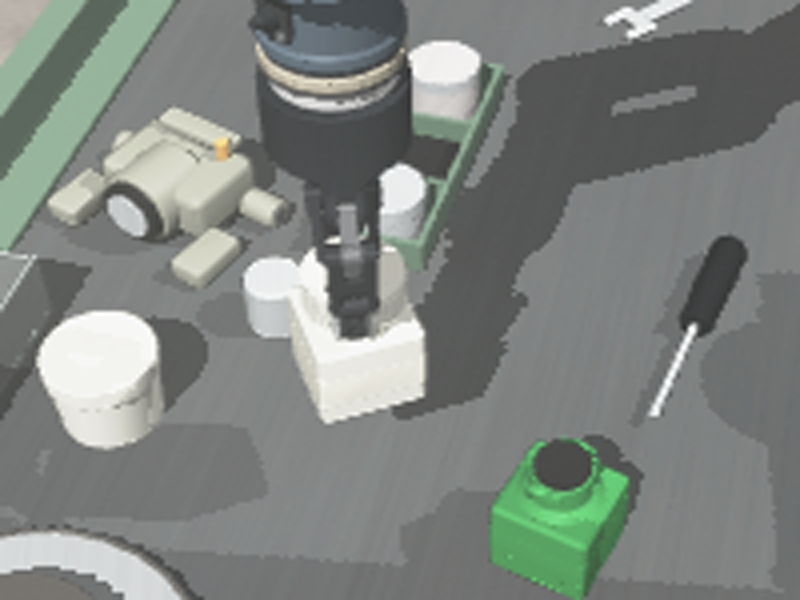

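Request:
step_arm(
  commands=[
    [0,-0.006,0.025,0.08],
    [0,-0.015,0.06,0.16],
    [0,-0.024,0.1,0.25],
    [0,-0.033,0.14,0.34],
    [0,-0.042,0.18,0.43],
    [0,-0.051,0.22,0.51],
    [0,-0.058,0.25,0.58],
    [0,-0.062,0.27,0.65],
  ],
)

```text
t: 4.65
tcp_pos: [0.5879, -0.0776, 0.1805]
tool_rot: [0.566, 0.427, -0.56, 0.428]
force: [0.2, 0.6, -6.0]
finger_gap: 0.658
```

```bash
python3 - <<'E'
from h import *
delta([.599,-.1175,.182],-105.4)
E
```

```text
t 4.65 tcp [ 0.5879 -0.0776  0.1805] jawyaw -105.57 axis [ 0.0075  0.0034 -1.    ] q [-0.322  0.544  1.571  0.007  1.021  1.517] F [ 0.2  0.6 -6. ] gap 0.6578772710908056
delta tool [-0.0016  0.0215  0.0355] turn -0.003
```

Request:
step_arm(
  commands=[
    [0,0.012,0.02,0],
    [0,0.0215,0.0355,0],
    [0,0.0215,0.0355,0],
    [0,0.0215,0.0355,0],
    [0,0.0215,0.0355,0],
  ],
)

```text
t: 5.07
tcp_pos: [0.5977, -0.1164, 0.1787]
tool_rot: [0.565, 0.428, -0.561, 0.427]
force: [-0.4, 1.1, -6.3]
finger_gap: 0.654
```

```bash
python3 - <<'E'
from h import *
delta([.599,-.1175,.182],-105.4)
p=optics.camera_params("wrist")
cv2.imwrite("pics/w5.png",optics.snapshot("wrist")[:,:,::-1])
b=optics.snapshot("side")[:,:,::-1];cv2.imwrite("pics/s5r.png",b)
cv2.imwrite("pics/s5.png",cv2.resize(b[110:250,240:400],None,fx=5,fy=4.3,interpolation=cv2.INTER_CUBIC))
b=optics.snapshot("top")[:,:,::-1];cv2.imwrite("pics/t5r.png",b)
cv2.imwrite("pics/t5.png",cv2.resize(b[130:250,290:450],None,fx=5,fy=5,interpolation=cv2.INTER_CUBIC))
E
```

```text
t 5.0667 tcp [ 0.5977 -0.1164  0.1787] jawyaw -105.57 axis [ 0.0037  0.0057 -1.    ] q [-0.379  0.567  1.528  0.008  1.046  1.46 ] F [-0.4  1.1 -6.3] gap 0.6539979177792237
delta tool [-0.0033  0.0015  0.0007] turn -0.003
```

View pics/w5.png

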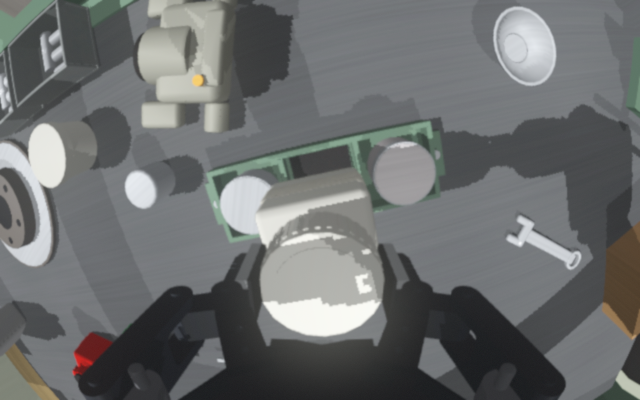

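View pics/s5.png

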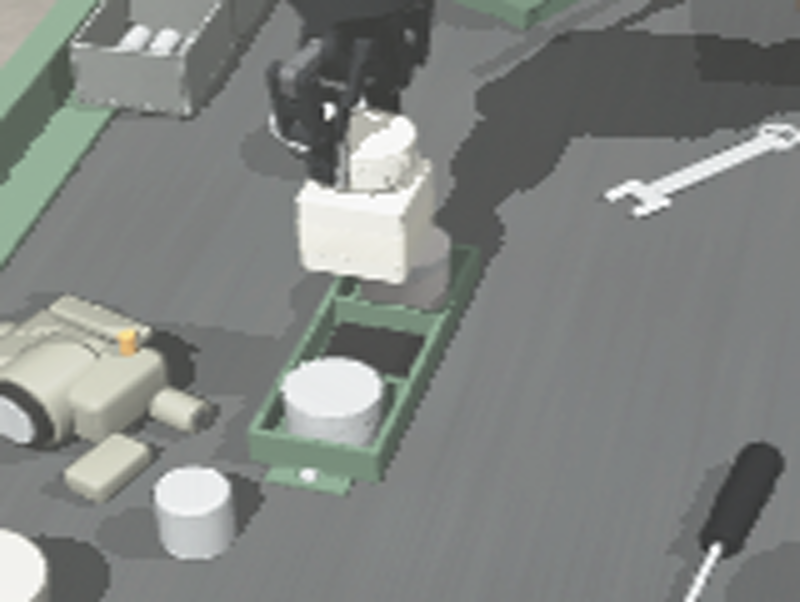

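View pics/t5.png

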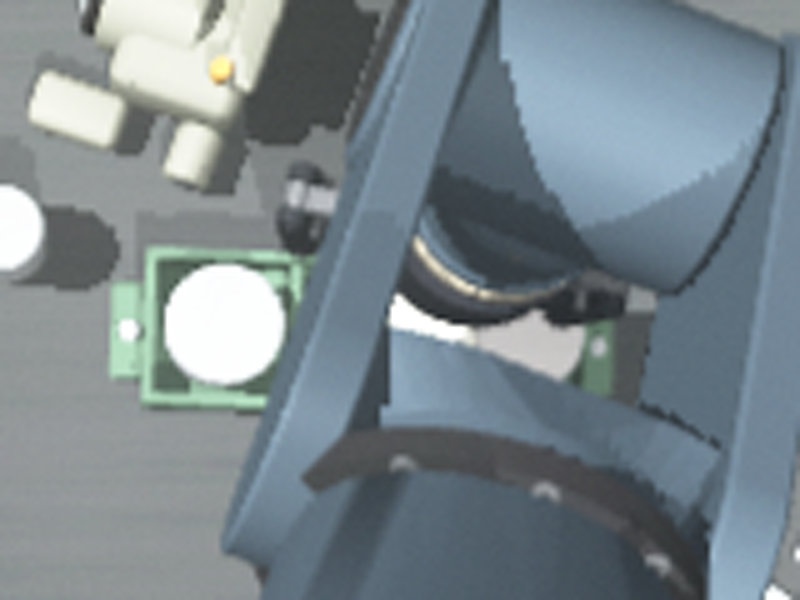

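```bash
python3 - <<'E'
from h import *
from scipy.optimize import least_squares
np.set_printoptions(precision=4,suppress=True)
p=optics.camera_params("wrist");im=cv2.imread("pics/w5.png")
s=telemetry.sense();M=R.from_quat(s['tool_rot']).as_matrix()
print(M)
# tray corners via wrist
T=np.array([at("wrist",u,v,.028,p) for u,v in[(207,172),(434,121),(443,200),(231,242)]]);print(T,T.mean(0))
z=cv2.resize(im[100:260,190:460],None,fx=2.9,fy=2.9,interpolation=cv2.INTER_CUBIC)
cv2.imwrite("pics/w5z.png",z)
z=cv2.resize(im[160:350,230:410],None,fx=3.1,fy=3.1,interpolation=cv2.INTER_CUBIC)
cv2.imwrite("pics/w5y.png",z)
E
```

```text
[[ 0.006   0.9637 -0.2669]
 [ 0.0043 -0.267  -0.9637]
 [-1.      0.0047 -0.0058]]
[[ 0.6404 -0.0064  0.028 ]
 [ 0.6294 -0.2394  0.028 ]
 [ 0.5464 -0.2342  0.028 ]
 [ 0.5603 -0.0036  0.028 ]] [ 0.5941 -0.1209  0.028 ]
```

View pics/w5z.png

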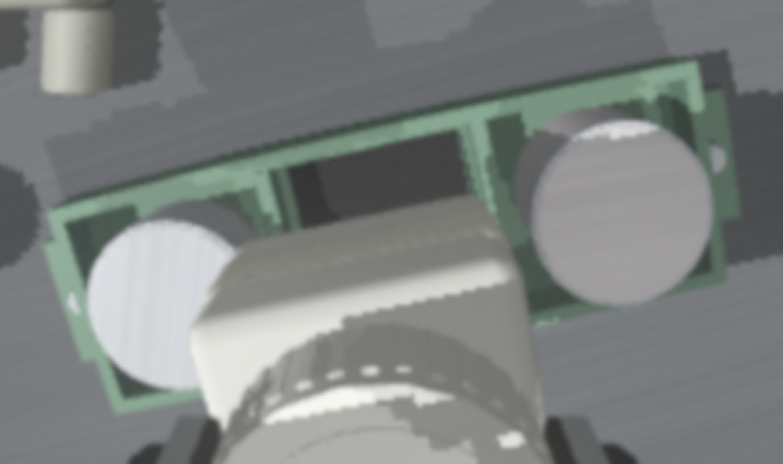

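View pics/w5y.png

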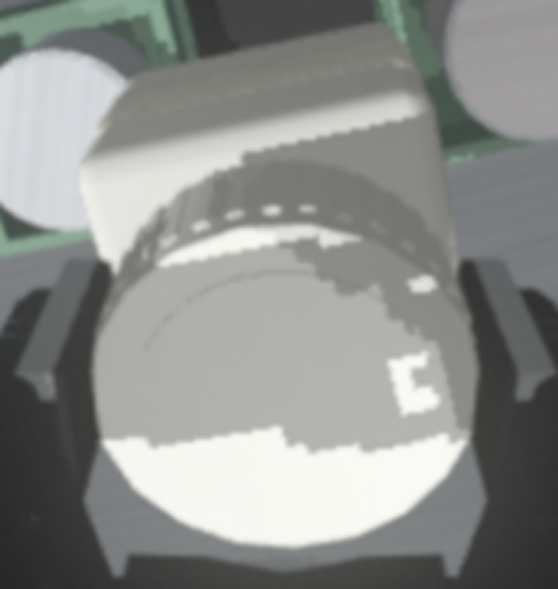

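```bash
cat > fit.py <<'E'
from h import *
np.set_printoptions(precision=4,suppress=True)
p=optics.camera_params("wrist");s=telemetry.sense();tc=s['tcp_pos'];z0=tc[2]-.0721
f=lambda u,v:(190+u/2.9-.33,100+v/2.9-.33)
g=lambda u,v:(230+u/3.1-.34,160+v/3.1-.34)
T=np.array([at("wrist",*f(*c),.028,p) for c in[(50,210),(697,62),(724,280),(115,412)]])
print(T,T.mean(0),np.linalg.norm(np.roll(T,1,0)-T,axis=1))
d=T[0]-T[1];print('tray dir',np.degrees(np.arctan2(d[1],d[0])),np.degrees(np.arctan2(*(T[3]-T[2])[[1,0]])))
for nm,z,c in[('sh',.064,[(193,335),(525,275)]),('bot',0,[(235,253),(478,197)])]:
    P=np.array([at("wrist",*f(*k),z0+z,p) for k in c]);d=P[0]-P[1];print(nm,P,P.mean(0),np.degrees(np.arctan2(d[1],d[0])),np.linalg.norm(d))
P=np.array([at("wrist",*g(*k),z0+.098,p) for k in[(94,375),(476,375),(285,547),(150,480),(420,480)]]);print(P)
A=np.c_[2*P[:,:2],np.ones(5)];b=(P[:,:2]**2).sum(1);x=np.linalg.lstsq(A,b,rcond=None)[0];print('cap',x[:2],np.sqrt(x[2]+x[0]**2+x[1]**2))
E
python3 fit.py
```

```text
[[ 0.6403 -0.0063  0.028 ]
 [ 0.6303 -0.2353  0.028 ]
 [ 0.5516 -0.2307  0.028 ]
 [ 0.5611 -0.0018  0.028 ]] [ 0.5958 -0.1185  0.028 ] [0.0794 0.2292 0.0788 0.2291]
tray dir 87.4886132077277 87.63505567980174
sh [[ 0.6259 -0.0889  0.1718]
 [ 0.621  -0.1495  0.1718]] [ 0.6234 -0.1192  0.1718] 85.39144086672303 0.06077016592790176
bot [[ 0.6245 -0.0856  0.1078]
 [ 0.6221 -0.1475  0.1078]] [ 0.6233 -0.1166  0.1078] 87.7950755526328 0.06194807231551725
[[ 0.6059 -0.0906  0.2058]
 [ 0.5913 -0.144   0.2058]
 [ 0.5666 -0.1085  0.2058]
 [ 0.5854 -0.0921  0.2058]
 [ 0.5745 -0.1322  0.2058]]
cap [ 0.5946 -0.1162] 0.02734594271123077
```

Request:
step_arm(
  commands=[
    [0.02,0.002,0.0005,0],
    [0.045,0.002,0.0005,0],
    [0.065,0.002,0.0005,0],
    [0.068,0.002,0.0005,0],
    [0.068,0.002,0.0005,0],
    [0.068,0.002,0.0005,0],
  ],
)

```text
t: 5.72
tcp_pos: [0.6013, -0.1165, 0.1126]
tool_rot: [0.565, 0.428, -0.56, 0.429]
force: [-0.1, -0.6, -5.6]
finger_gap: 0.656
```

```bash
python3 - <<'E'
from h import *
delta([.5995,-.117,.108],-105.4)
b=optics.snapshot("wrist")[:,:,::-1];cv2.imwrite("pics/w6r.png",b)
cv2.imwrite("pics/w6.png",cv2.resize(b[140:320,180:460],None,fx=2.85,fy=2.85,interpolation=cv2.INTER_CUBIC))
b=optics.snapshot("side")[:,:,::-1];cv2.imwrite("pics/s6r.png",b)
cv2.imwrite("pics/s6.png",cv2.resize(b[140:240,260:380],None,fx=6,fy=6,interpolation=cv2.INTER_CUBIC))
E
```

```text
t 5.7167 tcp [ 0.6013 -0.1165  0.1126] jawyaw -105.43 axis [ 0.0073  0.0039 -1.    ] q [-0.377  0.659  1.569  0.008  0.908  1.459] F [-0.1 -0.6 -5.6] gap 0.6561260682813144
delta tool [ 0.0046 -0.0016  0.001 ] turn -0.001
```

View pics/w6.png

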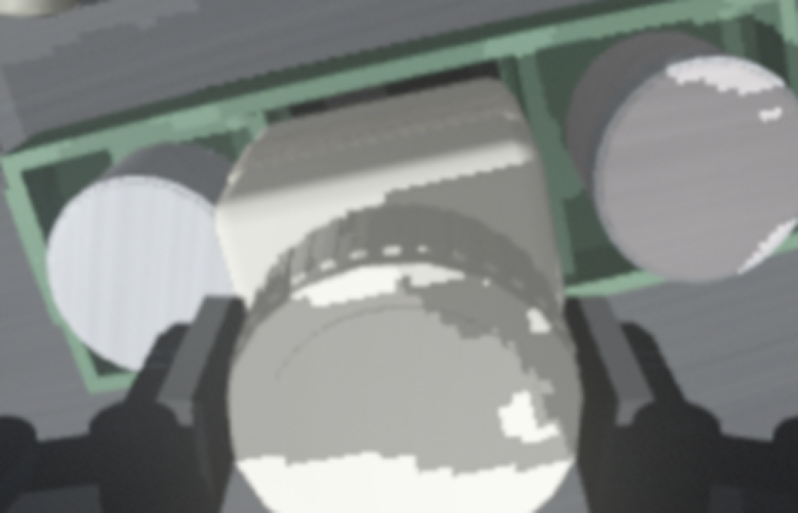

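View pics/s6.png

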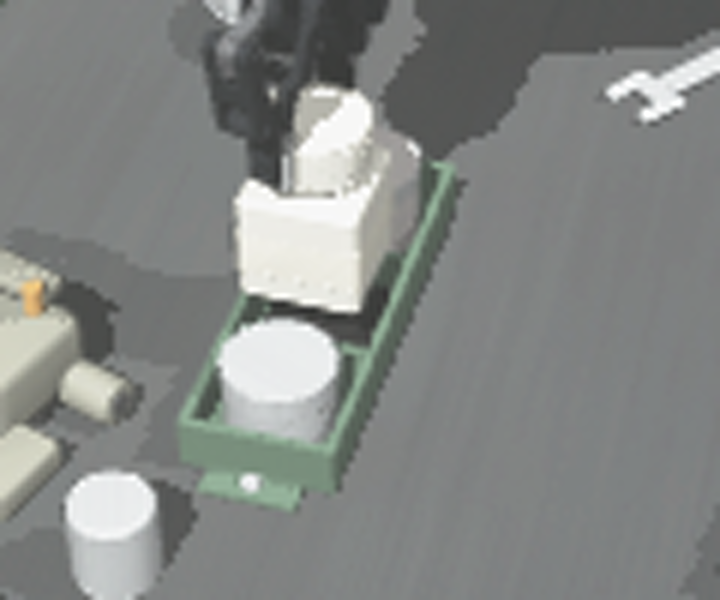

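```bash
python3 - <<'E'
from h import *
np.set_printoptions(precision=4,suppress=True)
f=lambda u,v:(180+u/2.85-.33,140+v/2.85-.33)
zb=.1126-.0721
for nm,z,c in[('trayTL, BL outer',.028,[(5,158),(92,392)]),('sh',zb+.064,[(215,215),(545,145)]),('shedge',zb+.064,[(260,200),(500,152)]),('bot',zb,[(262,128),(503,78)]),('rear wall outer',.028,[(5,158),(300,85),(500,36),(700,-8)]),('rear wall inner',.028,[(300,101),(500,52)])]:
    P=np.array([at("wrist",*f(*k),z) for k in c]);d=P[0]-P[1];print(nm,P,P.mean(0),np.degrees(np.arctan2(d[1],d[0])),np.linalg.norm(d))
g=lambda u,v:(260+u/6-.42,140+v/6-.42)
for nm,z,c in[('bot side',zb,[(240,293),(358,310),(388,268)]),('sh side',zb+.064,[(236,192),(362,216),(390,150)]),('tray side near L,R; farR',.028,[(182,424),(334,460),(455,168)])]:
    P=np.array([at("side",*g(*k),z) for k in c]);print(nm,P,(P[0]+P[2])/2)
E
```

```text
trayTL, BL outer [[ 0.6396 -0.0074  0.028 ]
 [ 0.5604 -0.0032  0.028 ]] [ 0.6    -0.0053  0.028 ] -3.010362431845225 0.07936066546615284
sh [[ 0.6294 -0.0889  0.1045]
 [ 0.6263 -0.1511  0.1045]] [ 0.6278 -0.12    0.1045] 87.17356304256087 0.062239035566909025
shedge [[ 0.6299 -0.0982  0.1045]
 [ 0.6272 -0.1429  0.1045]] [ 0.6286 -0.1205  0.1045] 86.4549880423814 0.04479703584884127
bot [[ 0.6296 -0.0876  0.0405]
 [ 0.6258 -0.1499  0.0405]] [ 0.6277 -0.1187  0.0405] 86.5201147881267 0.06240001420105439
rear wall outer [[ 0.6396 -0.0074  0.028 ]
 [ 0.6355 -0.0981  0.028 ]
 [ 0.6341 -0.1525  0.028 ]
 [ 0.6324 -0.2082  0.028 ]] [ 0.6354 -0.1165  0.028 ] 87.40745900268743 0.0908357558102036
rear wall inner [[ 0.6313 -0.0968  0.028 ]
 [ 0.63   -0.1514  0.028 ]] [ 0.6306 -0.1241  0.028 ] 88.59227760885148 0.05462613469629466
bot side [[ 0.63   -0.0891  0.0405]
 [ 0.5684 -0.0905  0.0405]
 [ 0.5613 -0.1251  0.0405]] [ 0.5956 -0.1071  0.0405]
sh side [[ 0.6296 -0.0921  0.1045]
 [ 0.565  -0.0884  0.1045]
 [ 0.5638 -0.1413  0.1045]] [ 0.5967 -0.1167  0.1045]
tray side near L,R; farR [[ 0.6352 -0.004   0.028 ]
 [ 0.557   0.0024  0.028 ]
 [ 0.5486 -0.2278  0.028 ]] [ 0.5919 -0.1159  0.028 ]
```

Request:
step_arm(
  commands=[
    [0.0,-0.0015,0.001,0],
    [0.003,-0.0017,0.001,0],
    [0.008,-0.0017,0.001,0],
    [0.013,-0.0017,0.001,0],
    [0.018,-0.0017,0.001,0],
    [0.018,-0.0017,0.001,0],
  ],
)

```text
t: 6.32
tcp_pos: [0.5992, -0.1172, 0.0941]
tool_rot: [0.565, 0.428, -0.56, 0.428]
force: [0.2, 0.6, -6.0]
finger_gap: 0.657
```

```bash
python3 - <<'E'
from h import *
delta([.5995,-.117,.0791],-105.4)
b=optics.snapshot("wrist")[:,:,::-1];cv2.imwrite("pics/w7r.png",b)
cv2.imwrite("pics/w7.png",cv2.resize(b[140:320,180:460],None,fx=2.85,fy=2.85,interpolation=cv2.INTER_CUBIC))
b=optics.snapshot("side")[:,:,::-1];cv2.imwrite("pics/s7r.png",b)
cv2.imwrite("pics/s7.png",cv2.resize(b[140:240,260:380],None,fx=6,fy=6,interpolation=cv2.INTER_CUBIC))
E
```

```text
t 6.3167 tcp [ 0.5992 -0.1172  0.0941] jawyaw -105.46 axis [ 0.0067  0.0041 -1.    ] q [-0.379  0.684  1.584  0.008  0.869  1.456] F [ 0.2  0.6 -6. ] gap 0.6574796001864134
delta tool [ 0.015   0.0001 -0.0001] turn -0.001
```

View pics/w7.png

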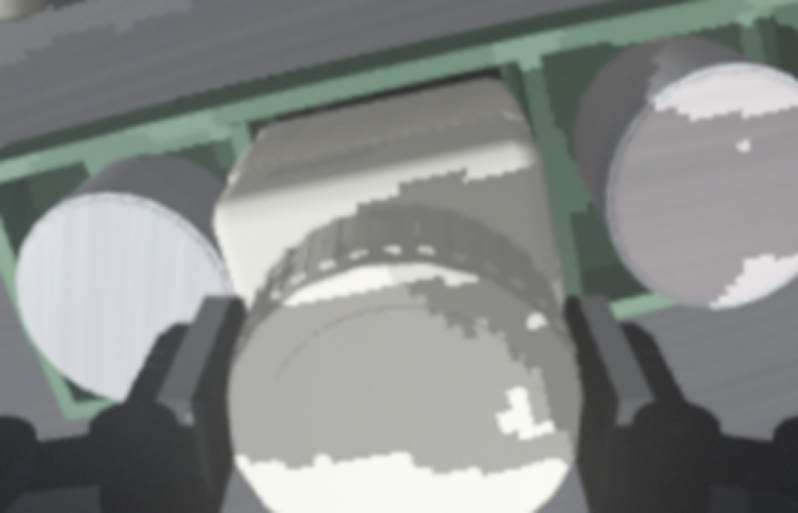

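View pics/s7.png

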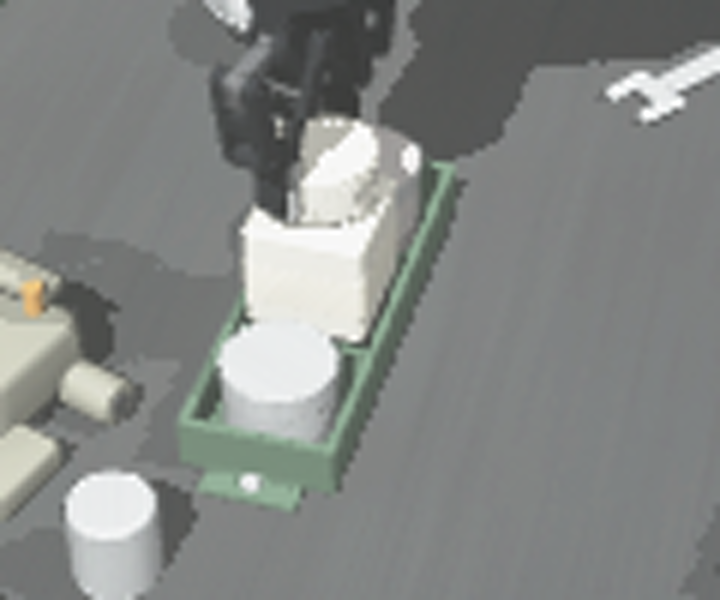

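Force still reads only the pot's weight, and the pot is inside the walls. I'll lower it the rest of the way.

Request:
step_arm(
  commands=[
    [0.004,0,0,0],
    [0.008,0,0,0],
    [0.012,0,0,0],
    [0.0155,0,0,0],
    [0.0155,0,0,0],
    [0.0155,0,0,0],
  ],
)

```text
t: 6.92
tcp_pos: [0.6, -0.1172, 0.0794]
tool_rot: [0.566, 0.428, -0.56, 0.429]
force: [-0.1, 0.3, -4.2]
finger_gap: 0.657
```

```bash
python3 - <<'E'
from h import *
delta([.5995,-.117,.0791],-105.4);print(telemetry.sense()['ft_torque'])
b=optics.snapshot("side")[:,:,::-1];cv2.imwrite("pics/s8r.png",b)
cv2.imwrite("pics/s8.png",cv2.resize(b[140:240,260:380],None,fx=6,fy=6,interpolation=cv2.INTER_CUBIC))
E
```

```text
t 6.9167 tcp [ 0.6    -0.1172  0.0794] jawyaw -105.45 axis [ 0.0081  0.0036 -1.    ] q [-0.379  0.707  1.59   0.008  0.839  1.456] F [-0.1  0.3 -4.2] gap 0.6568680177733307
delta tool [ 0.0003 -0.0005 -0.0001] turn -0.001
[ 0.01595636  0.07303549 -0.0347127 ]
```

View pics/s8.png

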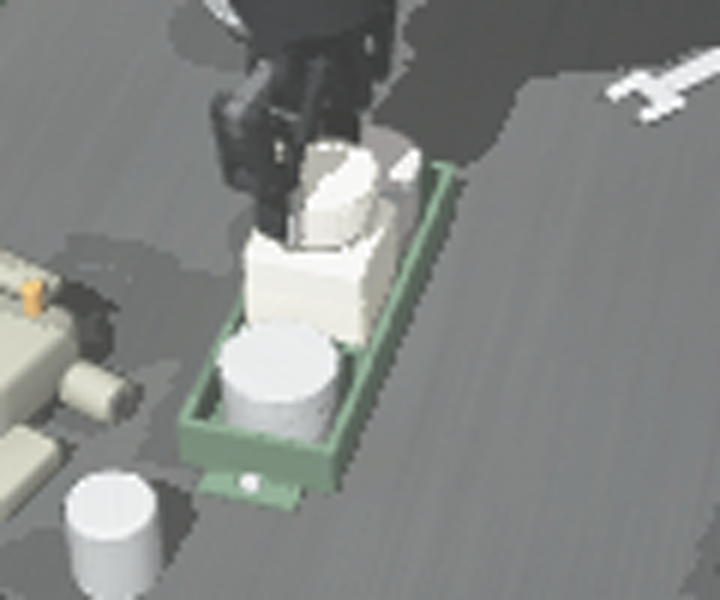

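Request:
step_arm(
  commands=[
    [0.0008,0,0,0],
    [0.0016,0,0,0],
    [0.0024,0,0,0],
    [0.0024,0,0,0],
  ],
)

```text
t: 7.3
tcp_pos: [0.6001, -0.117, 0.0792]
tool_rot: [0.566, 0.427, -0.559, 0.429]
force: [-3.4, 1.9, 9.0]
finger_gap: 0.659
```

The pot is seated on the pad with about 15 N of contact. Next I turn the cap anticlockwise, compensating for the 3.5 mm offset between the TCP and the cap axis.

Request:
step_arm(
  commands=[
    [0,0,-0.0003,-0.1],
    [0,-0.0001,-0.0007,-0.2],
    [0,-0.0002,-0.001,-0.3],
    [0,-0.0003,-0.0014,-0.4],
    [0,-0.0004,-0.0017,-0.5],
    [0,-0.0006,-0.002,-0.6],
    [0,-0.0008,-0.0023,-0.7],
    [0,-0.0011,-0.0025,-0.8],
  ],
  grip_force=105,
)

```text
t: 7.97
tcp_pos: [0.5997, -0.1144, 0.0795]
tool_rot: [0.353, 0.612, -0.348, 0.616]
force: [-0.5, 0.6, -1.7]
finger_gap: 0.648
```

```bash
python3 - <<'E'
from h import *
delta([.6,-.117,.0791],-20);print(telemetry.sense()['ft_torque'])
b=optics.snapshot("wrist")[:,:,::-1];cv2.imwrite("pics/w9r.png",b)
cv2.imwrite("pics/w9.png",b)
b=optics.snapshot("side")[:,:,::-1];cv2.imwrite("pics/s9r.png",b)
cv2.imwrite("pics/s9.png",cv2.resize(b[140:240,260:380],None,fx=6,fy=6,interpolation=cv2.INTER_CUBIC))
E
```

```text
t 7.9667 tcp [ 0.5997 -0.1144  0.0795] jawyaw -59.38 axis [ 0.009   0.0035 -1.    ] q [-0.375  0.705  1.593  0.009  0.836  0.656] F [-0.5  0.6 -1.7] gap 0.6483269910477247
delta tool [ 0.0004 -0.0011  0.0024] turn -0.687
[ 0.11244729  0.24849964 -0.20555109]
```

View pics/w9.png

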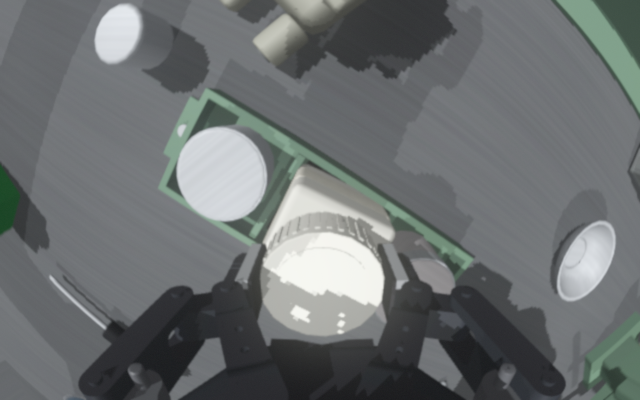

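View pics/s9.png

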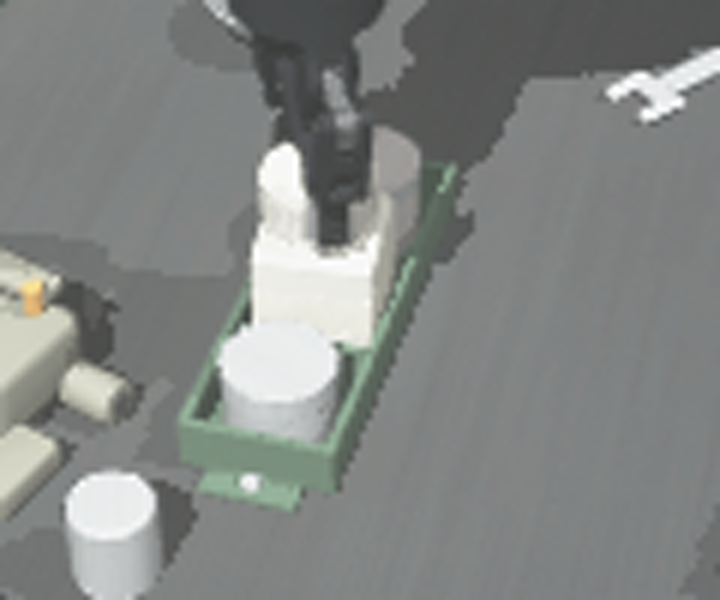

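The pot is in its cell, turned slightly against the walls, and the cap has turned about 46°. Continuing for another 40° or so.

Request:
step_arm(
  commands=[
    [0,0,-0.0003,-0.1],
    [0,-0.0001,-0.0007,-0.2],
    [0,-0.0002,-0.001,-0.3],
    [0,-0.0003,-0.0014,-0.4],
    [0,-0.0004,-0.0017,-0.5],
    [0,-0.0006,-0.002,-0.6],
    [0,-0.0008,-0.0023,-0.7],
    [0,-0.0008,-0.0023,-0.7],
  ],
)

```text
t: 8.73
tcp_pos: [0.598, -0.1131, 0.0819]
tool_rot: [0.121, 0.694, -0.118, 0.7]
force: [-5.0, 0.5, 11.2]
finger_gap: 0.652
```

```bash
python3 - <<'E'
from h import *
delta([.6,-.117,.0791],-20);print(telemetry.sense()['ft_torque'])
cv2.imwrite("pics/w10.png",optics.snapshot("wrist")[:,:,::-1])
b=optics.snapshot("side")[:,:,::-1]
cv2.imwrite("pics/s10.png",cv2.resize(b[140:240,260:380],None,fx=6,fy=6,interpolation=cv2.INTER_CUBIC))
E
```

```text
t 8.7333 tcp [ 0.598  -0.1131  0.0819] jawyaw -19.44 axis [ 0.01    0.0022 -0.9999] q [-0.373  0.7    1.598  0.008  0.836 -0.039] F [-5.   0.5 11.2] gap 0.6521793651471783
delta tool [ 0.0028 -0.0031  0.0031] turn 0.010
[0.05573997 0.8029532  0.02552772]
```

View pics/w10.png

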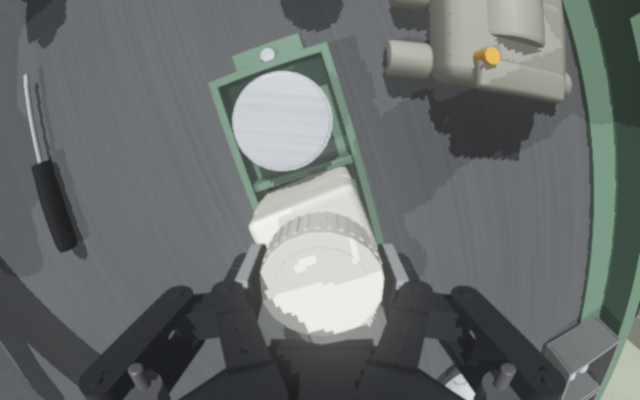

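View pics/s10.png

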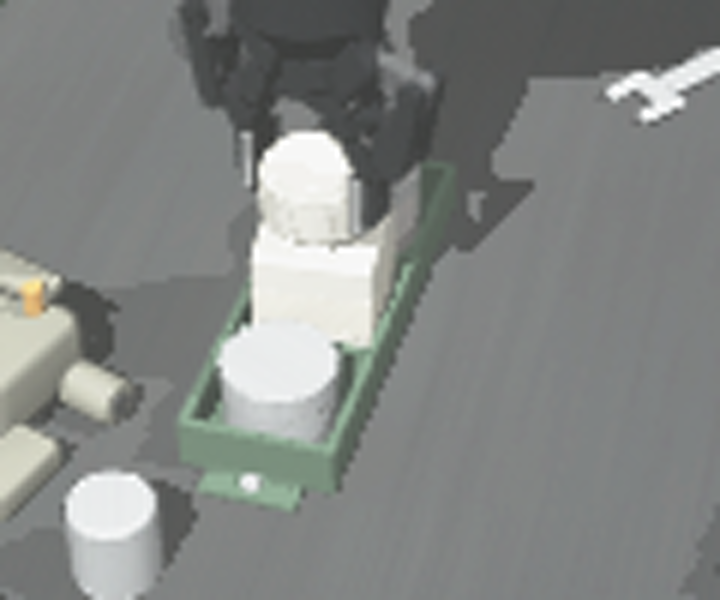

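TCP rose 2.4 mm, there's an upward push of 11 N, and the z torque has gone. The threads have let go, so I'll lift gently and check.

Request:
step_arm(
  commands=[
    [-0.003,0,0,0],
    [-0.006,0,0,0],
    [-0.009,0,0,0],
    [-0.01,0,0,0],
  ],
)

```text
t: 9.17
tcp_pos: [0.5982, -0.1134, 0.0923]
tool_rot: [0.122, 0.693, -0.12, 0.7]
force: [-1.7, -0.7, -0.6]
finger_gap: 0.652
```

```bash
python3 - <<'E'
from h import *
delta([.598,-.115,.122],-20);print(telemetry.sense()['ft_torque'])
b=optics.snapshot("side")[:,:,::-1]
cv2.imwrite("pics/s11.png",cv2.resize(b[140:240,260:380],None,fx=6,fy=6,interpolation=cv2.INTER_CUBIC))
E
```

```text
t 9.1667 tcp [ 0.5982 -0.1134  0.0923] jawyaw -19.66 axis [ 0.0106  0.0016 -0.9999] q [-0.373  0.684  1.593  0.007  0.856 -0.035] F [-1.7 -0.7 -0.6] gap 0.6518122957994164
delta tool [-0.0297 -0.0014  0.0007] turn 0.006
[-0.06717194  0.18074939  0.03144447]
```

View pics/s11.png

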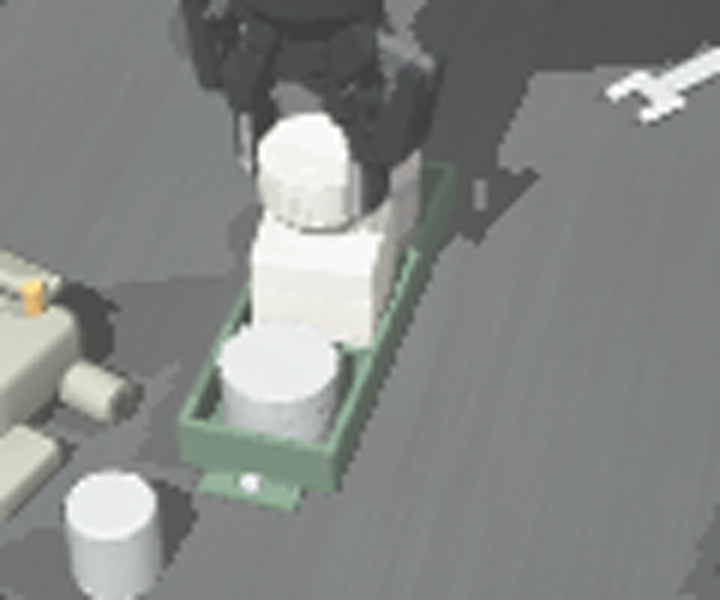

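The cap is rising and the pot stays down. Lifting to the final height.

Request:
step_arm(
  commands=[
    [-0.007,0,0,0],
    [-0.014,0,0,0],
    [-0.021,0,0,0],
    [-0.028,0,0,0],
    [-0.034,0,0,0],
    [-0.034,0,0,0],
    [-0.034,0,0,0],
    [-0.034,0,0,0],
  ],
)

```text
t: 9.88
tcp_pos: [0.5976, -0.1134, 0.1262]
tool_rot: [0.122, 0.693, -0.119, 0.7]
force: [0.4, 0.6, -0.3]
finger_gap: 0.649
```

Request:
step_arm(
  commands=[
    [0,0,0,0],
    [0,0,0,0],
    [0,0,0,0],
    [0,0,0,0],
  ],
)

```text
t: 10.22
tcp_pos: [0.5975, -0.1133, 0.1259]
tool_rot: [0.122, 0.693, -0.119, 0.7]
force: [-0.1, 0.2, 0.0]
finger_gap: 0.651
```

```bash
python3 - <<'E'
from h import *
delta([.598,-.115,.126],-20)
b=optics.snapshot("side")[:,:,::-1];cv2.imwrite("pics/s12r.png",b)
cv2.imwrite("pics/s12.png",cv2.resize(b[120:240,250:390],None,fx=5,fy=5,interpolation=cv2.INTER_CUBIC))
cv2.imwrite("pics/w12.png",optics.snapshot("wrist")[:,:,::-1])
cv2.imwrite("pics/t12.png",optics.snapshot("top")[:,:,::-1])
delta([.598,-.115,.126],-20)
E
```

```text
t 10.2167 tcp [ 0.5975 -0.1133  0.1259] jawyaw -19.65 axis [ 0.0097  0.002  -1.    ] q [-0.374  0.635  1.575  0.007  0.924 -0.035] F [-0.1  0.2  0. ] gap 0.6511603137073626
delta tool [-0.0001 -0.0014  0.0011] turn 0.006
t 10.3667 tcp [ 0.5976 -0.1133  0.1261] jawyaw -19.65 axis [ 0.0101  0.0018 -0.9999] q [-0.374  0.634  1.575  0.007  0.924 -0.035] F [-0.1  0.3 -0.5] gap 0.6549769802488692
delta tool [ 0.0001 -0.0014  0.0009] turn 0.006
```

View pics/s12.png

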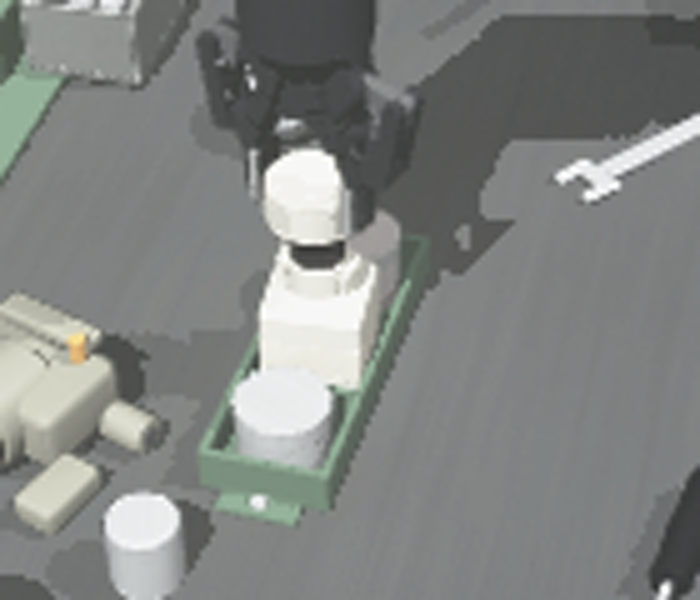

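View pics/w12.png

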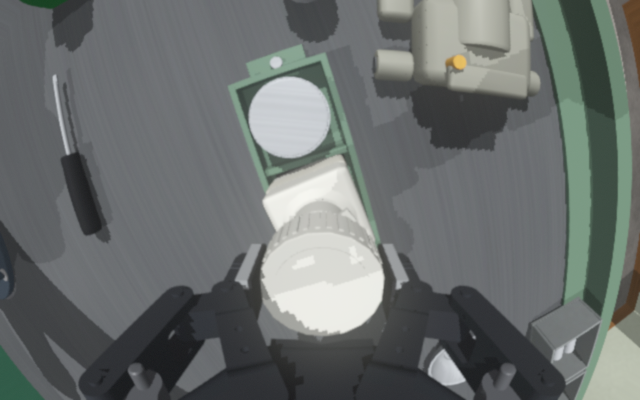

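View pics/t12.png

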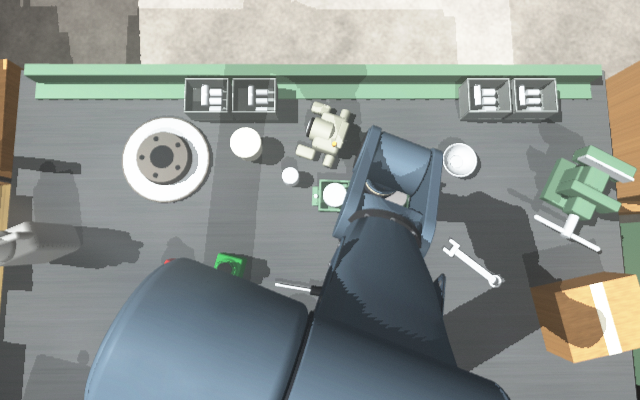

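The side view shows the cap level in the fingers at about (305,195), clear above the open mouth and its dark seal at (318,255). The pot is upright in its cell, and the tins and other things are unmoved. Handing in.

```bash
python3 -c "
from station import manip
print(manip.sign_off())"
```

```text
the job is handed in; nothing more can be done
None
```

The pot stands upright on the pad in the middle cell. Its cap is unscrewed and held level in the gripper just above the open mouth. I handed the job in at about 10.4 s, and no verdict was reported.

**What I did:** I gripped the pot by its cap, carried it to the empty cell while turning it about 37° to line up with the walls, and pressed it down on the pad. I then turned the cap about 86° anticlockwise. The threads let go, shown by the seal pushing up about 11 N and the turning resistance dropping to near zero. I then lifted the cap straight up.

**Last checks:**
- **Cap height:** by the tool's height, the middle of the cap is about 42 mm above the mouth, so its lower edge is about 29 mm clear.
- **Cap grip:** the tool is tilted about 0.6°. The fingers have held the same opening since the grasp, and the arm is still.
- **Pot and surroundings:** in the side view the pot is down in its cell with the seal showing. I saw no movement of the tins or of the other things in view. The arm hid part of the top view, so the far tin could only be seen from the side.

**Disagreement:** the side camera disagreed with the top and wrist cameras by about 4–5 mm in x. I placed the pot using a compromise between them. It went into the cell with no extra force, so the placing was within the 3 mm play.

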